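Jammed can in the bar's can dispenser

TASK

A mixer can has turned askew in the can dispenser and jammed under the brass hoops. Reach in from the dispenser's low front end, push the can back up the ramp and over the top so that it rolls onto the loading shelf at the back, then lift it out there and lower it into the brass bowl; do not drop it in. Leave the bowl and the other things on the counter standing where they are.

Things in the scene. Friction and masses are not known exactly. Their poses are not given: they have to be found in the camera images.
- rack: Fixed can dispenser: an open-topped lane between wooden panels, 280 long (x), 122 to 142 wide. Origin on the counter, mid-lane, under the crest; x points up the lane from the low front end (away from the robot) to the back end (nearest it), y left, z up. Panels: inner faces y +-51 up to x = 0, splayed to +-61 behind; tops z 66 at the front (x -135), 112 from x -45 to 35, 88 at the back (x 145).
- crest (a point): Top of the runners at their crest (rack x 0, y 0, z 68). The can rolls on two 8 mm brass rods at y = +-28: top line z = 40 at the front (x = -131), up 12 degrees to the crest, then down 11 degrees over the loading shelf to z = 43 at x = 126. A can whose middle has passed the crest rolls to the back stop by itself and stays; one let go short of it rolls back down the ramp.
- hoop (a point): Underside of the front brass keeper hoop (6 mm rod across the lane) at mid-lane: rack x -31, z 130. A second hoop is alike at x = 10. A can under them cannot be lifted out. Fingers pointing straight down meet the front hoop before the can is over the crest; tilted 30 to 45 degrees, with the tips pointing up the lane, they reach under it far enough.
- guide (a point): Upper end of the brass side guide along the right wall of the front tray, at its inner face: rack x -34, y -44, z 90. The guide runs from here to the front, up to the panel's edge, so the tray is 95 wide inside (y = -44 to 51). The can's right end hangs on this corner. The tray is empty.
- shelf (a point): Where the can's middle is when it lies at rest on the loading shelf against the back stop, its axis across the lane: rack x 96, y 0, z 76; it may lie 10 mm to a side, or skew by up to 20 degrees with its middle up to 15 mm short. The back stop is the two runner rods turned up 34 at x = 126, with 48 free between them for a finger. Nothing in front of it up to the hoop at x = 10.
- can: Full aluminium can with plain pale band, 53 in diameter and 90 long, 0.13 to 0.22 kg. Origin at its middle, its y axis along the can. At the start it lies skew across the ramp, middle at rack x -20, y 0, z 91, turned 17 degrees: its left (rack +y) end leading down (its front near x = -58), right end caught behind the side guide. A push up the ramp (under 5 N) moves it.
- bowl: Open round brass bowl, 230 across the rim and 78 high, wall 4, flat inner floor of about 100 diameter 5 above the counter, 1.3 kg, loose, empty. Origin at the centre of its underside, z up. Stands to the left or right of the rack; the vase stands on the other side.
- vase: Low dark bronze vase with round-leaved greenery, 105 wide (leaves 150), 180 high. Origin under its centre. Bystander.
- decanter: Square glass bottle with brass stopper, 72 x 72 x 182 high, standing. Origin under its centre. Bystander.
- tumbler: Empty glass tumbler, 82 across the rim and 92 high, standing. Origin under its centre. Bystander.
There are look-alikes about, which are no part of the job. Of the things that look like the can, the middle-sized one is meant. Of the things that look like the bowl, take the one that is nearest to the robot's base at the start.

How it is judged:
By the outcome, as a careful person would: the job done as asked, in the order asked, and still so for the second after the job is handed in, with the robot touching nothing.
It also fails if it takes over 59 s, if anything falls off the work surface, if the arm or the gripper's body presses on something with over 40 N, if the wrist force passes 120 N, or if a joint passes its speed limit or range.

ROBOT

A 6-joint arm with a two-finger parallel gripper is mounted at the origin on the work surface. World frame = base frame: x ahead of the robot, y to its left, z up, the work surface at z = 0. Lengths are in m, angles in rad, forces in N, time in s.
With the tool pointing down it reaches from about 0.35 to 0.85 m from the base axis. Payload 8.1 kg.
Tool frame: the origin (TCP) lies on the centre line of the jaws, within the pads' length; the fingertips stand 17 mm ahead of it and the grasp point (between the pads) lies 2 mm behind it; z points along the fingers, y is the line along which they close (so a half turn about z gives the same grasp; the last joint's range is limited). The gripper opens to 93 mm and grips with 3 to 60 N. Pads are 15 mm wide; open, the fingers measure 128 mm over their backs; the gripper's body (75 mm by 188 mm) begins 65 mm behind the grasp point.
Start: joints at [1.085, 0.13, 1.488, -0, 1.523, -0.085], TCP at [0.234, 0.552, 0.236] pointing down, gripper open.
Joint ranges: [-2.96, 2.96], [-0.89, 2.26], [0.02, 2.5], [-1.34, 4.48], [0, 2.73], [-2.66, 2.66]. Speed limits (rad/s): [2.39, 2.39, 2.79, 3.14, 3.14, 3.14].

INTERFACE

Orientations are given as a rotation vector (axis times angle).
In Python, from plant import robot, optics, close_job, models gives the robot as it stands.
- The arm moves only by the shell command python3 -m inch 'ROWS' [OPENING] [FORCE]. ROWS is a JSON object of lists of equal length, an entry for each row: "travel": the shift along the tool's x, y, z in m, a list of three; "spin": the turn about the tool's z in rad. In form: {"travel": [[x, y, z], ...], "spin": [spin, ...]}. A call has 1 to 10 rows; each row is the pose to reach, as a shift and turn from the pose commanded when the call began, along the tool's axes at that moment; what a row does not reach only later rows make up. A row lasts 1/12 s, in which the tool goes at most 41.7 mm and 7.16 degrees, less where a joint would pass 70% of its speed; a pose out of reach is approached as far as the arm can. A call with a gripper value outside its range is refused whole. OPENING is the closure, from 0 (fully open) to 1 (shut), set as the call begins (- or left out, the last holds). The fingers move at their own pace and stop on an object; FORCE is the grip in N (left out, the last holds). Time passes only in rows, so rows that repeat a pose let the fingers close. It gives the time, the measured TCP pose, the force, the opening and the grip force at its end, in the units of the state.
- robot.read_state(): the state, without advancing time (a new reading comes with each control period).
- optics.read_camera(name): name is "side" or "top" or "wrist"; returns (picture, depth): 384x512x3 uint8, red, green, blue; 384x512 float32, m along the optical axis (not along the pixel's ray), 0 where there is no reading.
- optics.camera_info(name): a dict with "camera_matrix" (3x3 intrinsics, pixels), "dist" ([k1, k2, p1, p2, k3] as OpenCV has them; the pictures are not rectified), "view" (4x4, takes a point from world to camera coordinates). Camera axes: x right, y down, z forward; pixel columns grow to the right and rows downward; lengths in m; the calibration is good to about 2 mm. A picture is of the moment at which its call begins: read the wrist's pose just before it. camera_info takes no time and is no camera call; for the wrist camera it gives the pose at the moment of the call.
- close_job(): hands the job in; it is judged then, once.
Trained networks look in the newest picture that a camera, given by its name, has taken for a name from the list of things; names that differ only in an ending like _2 or _b are one class to them, and where a whole thing is asked for, a point or a joint stands for the part that bears it (a point fixed in the world has none). Each returns a list of dicts, best first, with "p" (0 to 1); they miss things now and then, are a little off and sometimes report something else, mostly with a low value. They report only what shows in the picture. A call takes as long as a camera call. They do not tell look-alikes from the thing itself.
- models.look_for(camera, name): "centre" ([x, y, z] in m, in world coordinates, good to about 4 mm: the middle of the surface that is visible of it).
- models.masks_of(camera, name): "region" (384x512 bool, what is visible of it).
The state is a dict: "t": time; "q": joint angles; "dq": joint speeds; "joint_torque": joint torques, N m; "tool_pos": TCP position; "orientation": TCP orientation; "force": force on the tool from outside, world axes, zero at the start; "wrist_torque": the same for the moment, N m; "opening": finger opening in m; "gripper_force": force on a finger pad.
Only numpy, scipy, OpenCV 4.12 (cv2) and the standard library are available. Lean on these libraries where they do the work, as an engineer would, in place of code of your own. Each camera call takes 0.05 s, during which the arm holds its last target. There are 200 camera calls.

## Working session

There is one attempt and no reset: what is moved stays moved. The work goes in short steps, Python scripts to look and compute and a shell command to move; the robot and the scene stay as the last step left them, time stands still between calls to the robot, and variables do not carry over. Pictures are saved under pics/ and viewed, at most 10 in all, crops included, and the job is handed in when it is done.

```bash
ls; mkdir -p pics
python3 - <<'E'
from plant import robot, optics, models
import cv2, numpy as np
s=robot.read_state(); print({k:np.round(v,3).tolist() for k,v in s.items()})
ims=[]
for c in ("side","top"):
    p,d=optics.read_camera(c); np.savez(f"pics/{c}0.npz",p=p,d=d,**{k:np.array(v) for k,v in optics.camera_info(c).items()})
    cv2.imwrite(f"pics/{c}0.png",p[:,:,::-1])
    for n in ("rack","can","bowl","vase","decanter","tumbler","crest","hoop","guide"):
        print(c,n,[(np.round(r["centre"],3).tolist(),round(r["p"],2)) for r in models.look_for(c,n)])
E
```

```text
pics
{'t': 0.0, 'q': [1.085, 0.131, 1.489, 0.0, 1.523, -0.085], 'dq': [0.001, -0.001, 0.001, 0.001, 0.0, -0.0], 'joint_torque': [0.001, -55.985, -49.176, 0.077, 0.035, -0.0], 'tool_pos': [0.234, 0.552, 0.235], 'orientation': [-0.625, -3.078, 0.003], 'force': [-0.489, -0.173, 0.534], 'wrist_torque': [0.011, 0.019, -0.016], 'gripper_force': 0.0, 'opening': 0.093}
side rack [([0.528, -0.034, 0.064], 0.73), ([0.709, 0.278, 0.088], 0.24)]
side can [([0.625, -0.171, 0.065], 0.89), ([0.559, 0.018, 0.115], 0.72), ([0.751, 0.016, 0.027], 0.52), ([0.524, -0.034, 0.067], 0.26)]
side bowl [([0.511, 0.379, 0.052], 0.73), ([0.362, 0.697, 0.051], 0.6)]
side vase [([0.469, -0.338, 0.15], 0.93)]
side decanter [([0.709, 0.276, 0.092], 0.67)]
side tumbler [([0.727, -0.327, 0.062], 0.76)]
side crest [([0.524, -0.036, 0.064], 0.62)]
side hoop [([0.528, -0.028, 0.064], 0.94)]
side guide [([0.522, -0.032, 0.065], 0.95), ([0.725, -0.327, 0.058], 0.56)]
top rack [([0.513, 0.027, 0.018], 0.61)]
top can [([0.753, 0.038, 0.033], 0.67), ([0.628, -0.137, 0.071], 0.62), ([0.559, 0.025, 0.112], 0.6)]
top bowl [([0.351, 0.672, 0.029], 0.84), ([0.514, 0.026, 0.022], 0.55)]
top vase [([0.465, -0.286, 0.158], 0.88)]
top decanter [([0.703, 0.296, 0.117], 0.74)]
top tumbler [([0.734, -0.332, 0.058], 0.93)]
top crest [([0.512, 0.023, 0.02], 0.94)]
top hoop [([0.516, 0.026, 0.023], 0.72)]
top guide [([0.514, 0.018, 0.02], 0.86), ([0.702, 0.298, 0.116], 0.58)]
```

View pics/top0.png

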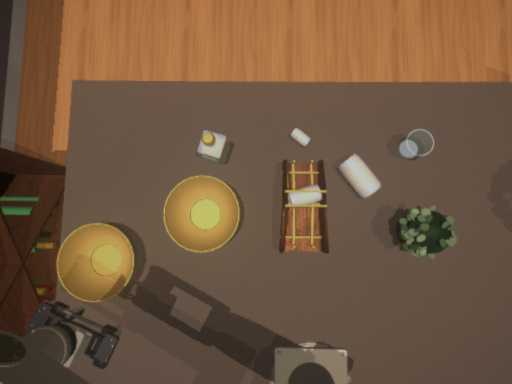

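View pics/side0.png

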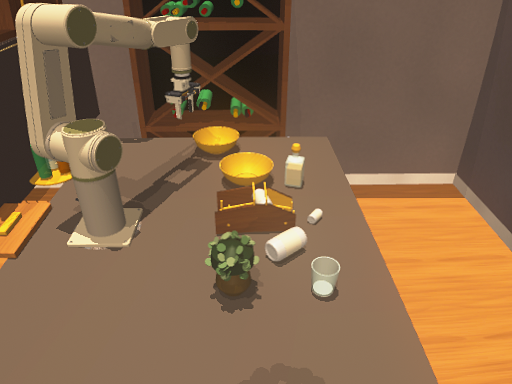

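The top view shows these candidates:
- **Cans:** (304,196) lies in the rack, (360,176) is larger and (300,137) is small. The middle-sized one, in the rack, is meant.
- **Bowls:** (202,214) and (96,262). The first is about 0.63 m from the base and the second about 0.78 m, so I take the first.

I'll confirm this in an enlarged crop and measure.

```bash
cat > h.py <<'E'
import numpy as np, cv2
from scipy.spatial.transform import Rotation as R
def cloud(p,d,ci):
    h,w=d.shape; uu,vv=np.meshgrid(np.arange(w),np.arange(h))
    n=cv2.undistortPoints(np.stack([uu,vv],-1).reshape(-1,1,2).astype(float),np.array(ci["camera_matrix"]),np.array(ci["dist"])).reshape(h,w,2)
    c=np.concatenate([n*d[...,None],d[...,None]],-1)
    V=np.array(ci["view"]); W=(c-V[:3,3])@V[:3,:3]
    W[d==0]=np.nan; return W
def circ(P):
    A=np.c_[2*P,np.ones(len(P))]; x=np.linalg.lstsq(A,(P**2).sum(1),rcond=None)[0]
    return x[:2],np.sqrt(x[2]+x[:2]@x[:2])
E
python3 - <<'E'
import numpy as np,cv2
from h import *
z=np.load("pics/top0.npz"); W=cloud(z["p"],z["d"],z)
print("counter z",np.nanmedian(W[280:300,350:400,2]))
for n,(a,b,c,e) in dict(b1=(160,244,172,256),b2=(52,138,220,305)).items():
    w=W[c:e,a:b].reshape(-1,3); w=w[(w[:,2]>0.070)&(w[:,2]<.09)]; C,r=circ(w[:,:2])
    for _ in range(5):
        k=abs(np.hypot(*(w[:,:2]-C).T)-r)<.008; C,r=circ(w[k,:2])
    print(n,C.round(4),r.round(4),k.sum(),"dist",np.hypot(*C).round(3))
w=W[150:260,278:332].reshape(-1,3); k=(w[:,2]>.05)&(w[:,2]<.116)&(abs(w[:,1])<.2)
for lo,hi in((.105,.116),(.08,.105),(.06,.08)):
    q=w[(w[:,2]>lo)&(w[:,2]<hi)]; print(lo,len(q),q.min(0).round(3),q.max(0).round(3))
P=w[k,:2].astype(np.float32); print("rect",cv2.minAreaRect(P))
cv2.imwrite("pics/crop0.png",cv2.resize(z["p"][120:270,40:400,::-1],None,fx=2.2,fy=2.2,interpolation=cv2.INTER_CUBIC))
E
```

```text
counter z 7.532738866626742e-05
b1 [0.5088 0.3341] 0.1103 606 dist 0.609
b2 [0.3597 0.6421] 0.1104 623 dist 0.736
0.105 545 [ 0.457 -0.036  0.105] [0.608 0.093 0.116]
0.08 512 [ 0.397 -0.041  0.08 ] [0.653 0.098 0.105]
0.06 255 [ 0.398 -0.032  0.06 ] [0.678 0.097 0.08 ]
rect ((0.5374540686607361, 0.02976672351360321), (0.2797500789165497, 0.13913248479366302), 0.6131992936134338)
```

View pics/crop0.png

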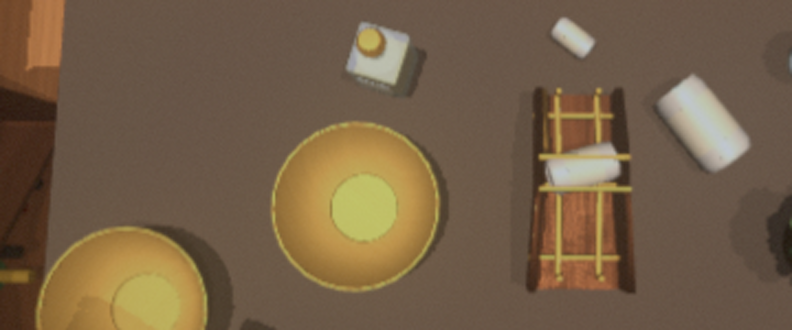

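```bash
python3 -m inch '{"travel": [[0,0,-0.04],[0,0,-0.08],[-0.04,-0.04,-0.1],[-0.06,-0.08,-0.1],[-0.08,-0.12,-0.1],[-0.1,-0.16,-0.1],[-0.11,-0.2,-0.1],[-0.12,-0.24,-0.1],[-0.13,-0.28,-0.1],[-0.13,-0.31,-0.1]], "spin": [0,0,0,0,0,0,0,0,0,0]}'
```

```text
t: 1.83
tool_pos: [0.2359, 0.2262, 0.3354]
orientation: [0.625, 3.078, 0.0]
force: [0.1, -1.3, 1.0]
opening: 0.0928
gripper_force: 0.0
```

The crop confirms it: the middle-sized can is under the hoops at crop (583,167). The nearer bowl is at crop (355,207), which is world (0.509, 0.334). Next I move over the rack for a wrist view.

```bash
python3 -m inch '{"travel": [[-0.038,-0.008,-0.01],[-0.076,-0.016,-0.02],[-0.114,-0.024,-0.03],[-0.152,-0.032,-0.04],[-0.19,-0.04,-0.05],[-0.228,-0.047,-0.06],[-0.266,-0.055,-0.065],[-0.304,-0.063,-0.065],[-0.338,-0.07,-0.065],[-0.338,-0.07,-0.065]], "spin": [-0.05,-0.1,-0.15,-0.2,-0.25,-0.3,-0.35,-0.4,-0.4,-0.4]}' 0.4
python3 - <<'E'
from plant import robot, optics
import numpy as np,cv2
from h import *
s=robot.read_state(); ci=optics.camera_info("wrist"); p,d=optics.read_camera("wrist")
np.savez("pics/w1.npz",p=p,d=d,**{k:np.array(v) for k,v in ci.items()}); cv2.imwrite("pics/w1.png",p[:,:,::-1])
print(s["tool_pos"],s["opening"],R.from_rotvec(s["orientation"]).as_matrix().round(4).tolist(),s["q"])
E
```

```text
t: 2.67
tool_pos: [0.5233, 0.0279, 0.3977]
orientation: [-0.007, -3.138, 0.002]
force: [-0.8, -0.2, -1.0]
opening: 0.0556
gripper_force: 0.0
[0.5233431  0.02787682 0.39771419] 0.055606169283047395 [[-1.0, 0.0043, -0.0034], [0.0043, 1.0, -0.0011], [0.0034, -0.0011, -1.0]] [-4.37470402e-02 -7.94294128e-02  1.40946083e+00 -1.32212602e-03
  1.81493474e+00 -1.61056323e+00]
```

View pics/w1.png

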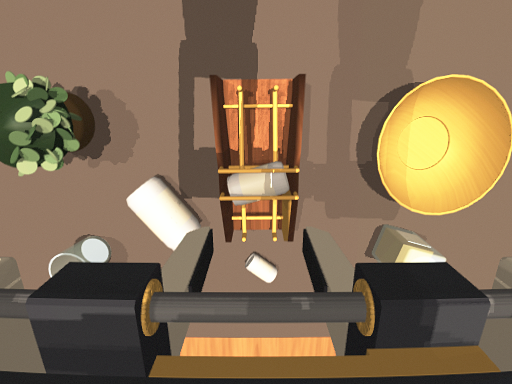

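The wrist view shows the rack lane at columns 215–300, hoops at rows 171 and 198, and the skew can at (258,182) beneath them. The small can is at (261,267). Next I fit the rack frame from depth.

Run:
```python
from h import *
z=np.load("pics/w1.npz"); W=cloud(z["p"],z["d"],z)
w=W[60:250,200:315].reshape(-1,3); w=w[~np.isnan(w[:,0])]
h=w[(w[:,2]>.124)&(w[:,2]<.145)]
print(len(h)); print(np.histogram(h[:,0],bins=np.arange(.5,.62,.006)))
for a,b in((.515,.55),(.55,.6)):
    q=h[(h[:,0]>a)&(h[:,0]<b)]
    if len(q)>4: print("hoop",np.median(q,0).round(4),q.min(0).round(3),q.max(0).round(3),np.polyfit(q[:,1],q[:,0],1))
q=w[(w[:,2]>.062)&(w[:,2]<.118)]
print("x",np.percentile(q[:,0],[0,1,99,100]))
t=w[(w[:,2]>.105)&(w[:,2]<.118)&(w[:,0]>.5)&(w[:,0]<.59)]
for m in (t[:,1]<0.0,t[:,1]>.06):
    u=t[m]; print("panel y",len(u),np.percentile(u[:,1],[1,50,99]).round(4),np.polyfit(u[:,0],u[:,1],1).round(4))
P=q[:,:2].astype(np.float32); print(cv2.minAreaRect(P))
import sys
C=w[(w[:,2]>.10)&(w[:,2]<.1225)&(abs(w[:,1]-.03)<.042)&(abs(w[:,0]-.56)<.04)]
print("can top",np.median(C,0).round(4),np.polyfit(C[:,1],C[:,0],1))
print("cam", (-z["view"][:3,:3].T@z["view"][:3,3]).round(3))
```

```text
672
(array([  0,   0,   0,   0,   0, 312,  33,   0,   0,   0,   0,  35, 292,
         0,   0,   0,   0,   0,   0]), array([0.5  , 0.506, 0.512, 0.518, 0.524, 0.53 , 0.536, 0.542, 0.548,
       0.554, 0.56 , 0.566, 0.572, 0.578, 0.584, 0.59 , 0.596, 0.602,
       0.608, 0.614]))
hoop [0.533  0.0268 0.1354] [ 0.53  -0.031  0.126] [0.537 0.086 0.139] [-0.01333921  0.53349024]
hoop [0.5737 0.0296 0.1356] [ 0.571 -0.03   0.124] [0.578 0.087 0.138] [-0.0109934  0.5742973]
x [0.39814002 0.40248413 0.67304285 0.67877289]
panel y 545 [-0.0344 -0.0246 -0.0009] [ 0.2325 -0.1487]
panel y 479 [0.0604 0.0818 0.0907] [-0.1194  0.1446]
((0.5385137796401978, 0.02874917909502983), (0.2791851758956909, 0.14150896668434143), 0.6430692672729492)
can top [0.559  0.0297 0.1148] [-0.20330381  0.56577595]
cam [0.444 0.028 0.547]
```

Rack frame: origin at world (0.543, 0.0285), axes turned 180.7°. The hoops are 41 mm apart at z 0.136, which matches. I enter the tray at rack x −95 with a part-closed gripper, about 75 mm over the fingers.

```bash
python3 -m inch '{"travel": [[-0.035,0,0.02],[-0.07,-0.001,0.04],[-0.105,-0.001,0.06],[-0.115,-0.001,0.1],[-0.115,-0.001,0.14],[-0.115,-0.001,0.18],[-0.115,-0.001,0.22],[-0.115,-0.001,0.26],[-0.115,-0.001,0.29],[-0.115,-0.001,0.301]], "spin": [-0.016,-0.016,-0.016,-0.016,-0.016,-0.016,-0.016,-0.016,-0.016,-0.016]}' 0.58
python3 - <<'E'
from plant import robot, optics
from h import *
import cv2
s=robot.read_state(); print(s["tool_pos"],s["force"],s["opening"],R.from_rotvec(s["orientation"]).as_matrix().round(4).tolist())
p,d=optics.read_camera("side"); cv2.imwrite("pics/s2.png",cv2.resize(p[120:290,170:370,::-1],None,fx=3.5,fy=3.5,interpolation=cv2.INTER_CUBIC))
E
```

```text
t: 3.55
tool_pos: [0.6311, 0.0314, 0.094]
orientation: [0.025, -3.133, -0.001]
force: [-1.3, -0.7, -1.7]
opening: 0.0389
gripper_force: 0.0
[0.63108341 0.0314382  0.09401783] [-1.29796436 -0.68106534 -1.68069578] 0.0389420599514098 [[-0.9998, -0.0158, -0.0081], [-0.0158, 0.9999, 0.0004], [0.0081, 0.0005, -1.0]]
```

View pics/s2.png

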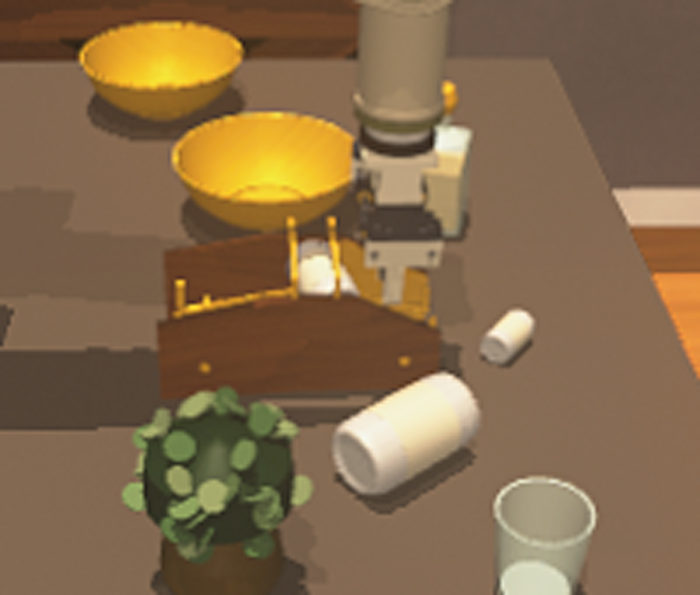

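The side crop shows the fingers in the tray in front of the can, touching nothing. I push gently to square the can.

```bash
python3 -m inch '{"travel": [[0,-0.005,0],[0.003,-0.005,0],[0.006,-0.005,0],[0.009,-0.005,0],[0.012,-0.005,0],[0.015,-0.005,0],[0.018,-0.005,0],[0.021,-0.005,0],[0.024,-0.005,0],[0.027,-0.005,0]], "spin": [0,0,0,0,0,0,0,0,0,0]}'
python3 -m inch '{"travel": [[0.003,0,0],[0.006,0,0],[0.009,0,0],[0.012,0,0],[0.012,0,0]], "spin": [0,0,0,0,0]}'
```

```text
t: 4.43
tool_pos: [0.6079, 0.0251, 0.0996]
orientation: [-0.024, 3.141, -0.0]
force: [1.1, 0.1, 0.8]
opening: 0.0389
gripper_force: 0.4
t: 4.85
tool_pos: [0.5956, 0.0249, 0.0995]
orientation: [0.024, -3.141, -0.0]
force: [0.5, 0.3, 1.0]
opening: 0.0386
gripper_force: 0.0
```

```bash
python3 -m inch '{"travel": [[0.002,0,0],[0.004,0,0],[0.006,0,0],[0.006,0,0]], "spin": [0,0,0,0]}'
python3 - <<'E'
from plant import robot, optics
from h import *
ci=optics.camera_info("wrist"); p,d=optics.read_camera("wrist"); s=robot.read_state(); print(s["tool_pos"],s["force"])
cv2.imwrite("pics/w3.png",p[:,:,::-1]); np.savez("pics/w3.npz",p=p,d=d,**{k:np.array(v) for k,v in ci.items()})
E
```

```text
t: 5.18
tool_pos: [0.5898, 0.0248, 0.0996]
orientation: [0.024, -3.141, -0.0]
force: [-0.3, -0.7, 0.6]
opening: 0.039
gripper_force: 0.0
[0.58992041 0.02483562 0.09954218] [0.01555255 0.51271779 0.33479333]
```

View pics/w3.png

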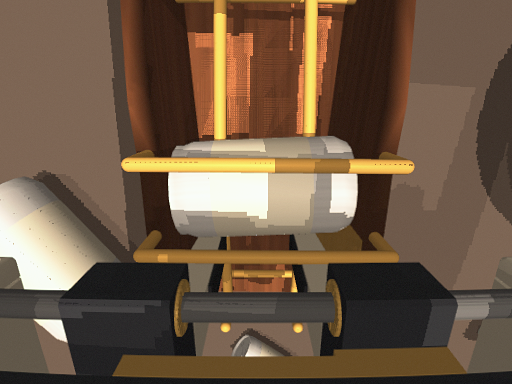

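The can is now square across the lane, at rows 138–235. The front hoop (row 257) stands just ahead of the fingers. I measure where the can's axis is.

Run:
```python
from h import *
z=np.load("pics/w3.npz"); W=cloud(z["p"],z["d"],z)
Ri=np.array([[-1,-.012],[.012,-1]])
w=W[125:250,150:370].reshape(-1,3); w=w[~np.isnan(w[:,0])]
r=np.c_[(w[:,:2]-[.543,.0285])@Ri.T,w[:,2]]
c=r[(r[:,2]>.085)&(r[:,2]<.1235)&(abs(r[:,1])<44)&(r[:,0]>-.04)&(r[:,0]<.03)&(abs(r[:,1])<.046)]
from scipy.optimize import least_squares
f=lambda p:np.hypot((c[:,0]-p[0]-p[2]*c[:,1]),c[:,2]-p[1])-.0265
s=least_squares(f,[-.01,.092,0],loss="soft_l1",f_scale=.002); print(s.x,np.median(abs(f(s.x))),len(c)); print("y range",np.percentile(c[:,1],[0,1,99,100]))
a=W[235:275,120:410].reshape(-1,3); a=a[(a[:,2]>.124)&(a[:,2]<.142)]; print("hoop front",np.median(a,0),np.percentile(a[:,0],[2,98]))
```

```text
[-0.01045034  0.09278438 -0.04057203] 0.0005165496829698385 15413
y range [-0.04598807 -0.04341832  0.04489139  0.04599941]
hoop front [0.57278998 0.02608418 0.13500139] [0.57049271 0.5822306 ]
```

With vertical fingers the can's middle stops at rack x −10, because the hoop blocks them before the crest. I only have translation and spin, so I can't tilt. The last 10 mm (about 2 mm of rise) has to come from a brisk rolling push that stops short of the hoop. I back off and take a run-up.

```bash
python3 -m inch '{"travel": [[-0.01,0,0],[-0.03,0,0],[-0.05,0,0],[-0.062,0,0],[-0.062,0,0],[-0.062,0,0],[-0.062,0,0]], "spin": [0,0,0,0,0,0,0]}'
python3 -m inch '{"travel": [[0.012,0,0],[0.037,0,0],[0.061,0,0],[0.061,0,0],[0.061,0,0],[0.061,0,0],[0.061,0,0],[0.061,0,0]], "spin": [0,0,0,0,0,0,0,0]}'
cat > can.py <<'E'
from plant import robot, optics
from h import *
from scipy.optimize import least_squares
import sys
s=robot.read_state(); ci=optics.camera_info("wrist"); p,d=optics.read_camera("wrist"); W=cloud(p,d,ci)
cv2.imwrite(f"pics/{sys.argv[1]}.png",p[:,:,::-1])
Ri=np.array([[-1,-.012],[.012,-1]])
w=W.reshape(-1,3)[p.reshape(-1,3).min(1)>90]; w=w[~np.isnan(w[:,0])]
r=np.c_[(w[:,:2]-[.543,.0285])@Ri.T,w[:,2]]
c=r[(r[:,2]>.08)&(r[:,2]<.1235)&(abs(r[:,1])<.048)&(r[:,0]>-.045)&(r[:,0]<.14)]
x0=np.median(c[:,0])
f=lambda q:np.hypot((c[:,0]-q[0]-q[2]*c[:,1])*np.cos(np.arctan(q[2])),c[:,2]-q[1])-.0265
o=least_squares(f,[x0,.09,0],loss="soft_l1",f_scale=.002).x
print("can rack x,z,slope",o.round(4),len(c),"y",np.percentile(c[:,1],[1,99]).round(3),"res",np.median(abs(f(o))).round(4))
print("tcp",s["tool_pos"],"rack",(Ri@(s["tool_pos"][:2]-[.543,.0285])).round(4),s["force"])
E
python3 can.py w4
```

```text
t: 5.82
tool_pos: [0.6514, 0.0258, 0.0991]
orientation: [0.024, -3.14, -0.0]
force: [-1.0, -0.7, -0.8]
opening: 0.0388
gripper_force: 0.0
t: 6.48
tool_pos: [0.5922, 0.0248, 0.0999]
orientation: [-0.024, 3.141, 0.0]
force: [-0.4, 0.6, -0.4]
opening: 0.0389
gripper_force: 0.0
can rack x,z,slope [0.0461 0.0858 0.1602] 19960 y [-0.046  0.039] res 0.0006
tcp [0.59215842 0.02477906 0.09991769] rack [-0.0491  0.0043] [-0.35448762  0.58706675 -0.390901  ]
```

The can is past the crest, measured at rack x +46 and rolling down to the shelf. I retreat and look again.

```bash
python3 -m inch '{"travel": [[-0.015,0,0],[-0.02,0,-0.03],[-0.01,0,-0.07],[0.01,0,-0.11],[0.045,0,-0.13],[0.085,0,-0.14],[0.105,0,-0.14],[0.105,0,-0.14],[0.105,0,-0.14]], "spin": [0,0,0,0,0,0,0,0,0]}' 0
python3 can.py w5
```

```text
t: 7.28
tool_pos: [0.4864, 0.0232, 0.2404]
orientation: [-0.024, 3.14, -0.0]
force: [0.5, 0.2, -1.0]
opening: 0.0915
gripper_force: 0.0
can rack x,z,slope [0.0958 0.0761 0.0023] 4099 y [-0.047  0.035] res 0.0004
tcp [0.48636575 0.02320019 0.24035757] rack [0.0567 0.0046] [ 0.53597842  0.19556737 -1.0138496 ]
```

View pics/w5.png

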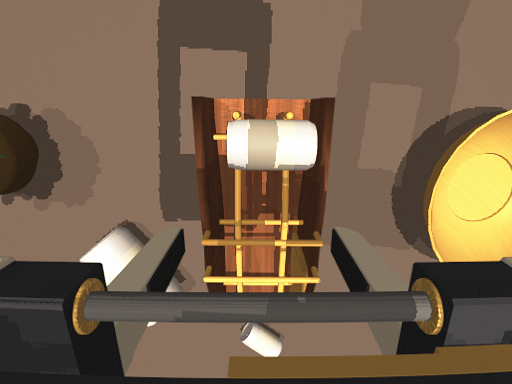

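The can lies square on the loading shelf, at image (272,145), which is rack x 96, z 76, about 10 mm to the right. I turn the gripper a quarter turn to grasp across the diameter, with one finger between the stop rods.

```bash
python3 -m inch '{"travel": [[0.01,0.002,0],[0.02,0.005,0],[0.03,0.008,0],[0.039,0.011,0],[0.039,0.011,0],[0.039,0.011,0],[0.039,0.011,0],[0.039,0.011,0],[0.039,0.011,0],[0.039,0.011,0]], "spin": [0.12,0.24,0.36,0.48,0.6,0.72,0.84,0.96,1.08,1.2]}' 0.2
python3 -m inch '{"travel": [[0,0,0],[0,0,0],[0,0,0],[0,0,0.02],[0,0,0.04],[0,0,0.04],[0,0,0.04]], "spin": [0.12,0.24,0.371,0.371,0.371,0.371,0.371]}'
python3 - <<'E'
from plant import robot
from h import *
s=robot.read_state(); M=R.from_rotvec(s["orientation"]).as_matrix()
print(s["tool_pos"],s["opening"],M.round(4).tolist(), s["q"])
print("to go, tool axes",(M.T@(np.array([.4471,.0334,.080])-s["tool_pos"])).round(4))
E
python3 can.py w6
```

```text
t: 8.17
tool_pos: [0.448, 0.0336, 0.2391]
orientation: [-1.761, -2.6, 0.001]
force: [0.3, 0.2, 0.0]
opening: 0.0743
gripper_force: 0.0
t: 8.75
tool_pos: [0.4467, 0.0336, 0.1983]
orientation: [-2.203, -2.236, 0.004]
force: [0.3, -0.0, 0.5]
opening: 0.0744
gripper_force: 0.0
[0.44668415 0.03363883 0.19831062] 0.07441830342297248 [[-0.0151, 0.9999, -0.0039], [0.9999, 0.0151, 0.0002], [0.0002, -0.0039, -1.0]] [-3.94023891e-02 -2.69825814e-01  1.93794146e+00  2.39251561e-05
  1.47734730e+00 -5.45342299e-02]
to go, tool axes [-0.0003  0.0009  0.1183]
can rack x,z,slope [0.096  0.0759 0.0058] 4807 y [-0.047  0.035] res 0.0004
tcp [0.44668415 0.03363883 0.19831062] rack [ 0.0963 -0.0063] [ 0.32568956 -0.04275177  0.5388054 ]
```

View pics/w6.png

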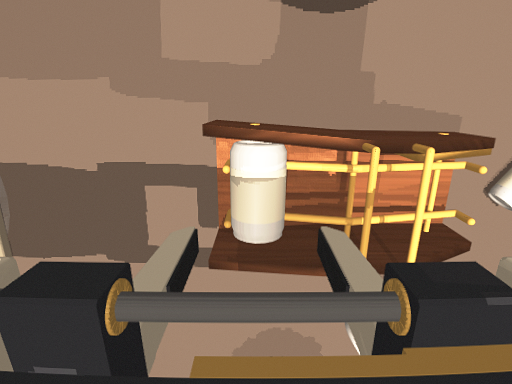

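The can at (258,190) lies between the fingers and the way down is clear. I descend and close gently.

```bash
python3 -m inch '{"travel": [[0,0,0.02],[0,0.001,0.04],[0,0.001,0.06],[0,0.001,0.08],[0,0.001,0.095],[0,0.001,0.108],[0,0.001,0.118],[0,0.001,0.118],[0,0.001,0.118]], "spin": [0,0,0,0,0,0,0,0,0]}'
python3 -m inch '{"travel": [[0,0,0],[0,0,0],[0,0,0],[0,0,0],[0,0,0],[0,0,0]], "spin": [0,0,0,0,0,0]}' 0.7 15
```

```text
t: 9.55
tool_pos: [0.4485, 0.0336, 0.0822]
orientation: [2.205, 2.238, 0.0]
force: [0.1, 0.2, 0.3]
opening: 0.0746
gripper_force: 0.0
t: 10.05
tool_pos: [0.4484, 0.0336, 0.0822]
orientation: [2.204, 2.238, 0.001]
force: [-1.6, -0.3, 3.8]
opening: 0.0525
gripper_force: 15.0
```

```bash
python3 -m inch '{"travel": [[0,0,-0.01],[0,0,-0.03],[0,0,-0.055],[0,0,-0.08],[0,0,-0.105],[0,0,-0.125],[0,0,-0.135],[0,0,-0.135]], "spin": [0,0,0,0,0,0,0,0]}' 0.7 20
python3 -m inch '{"travel": [[0.015,0.003,0],[0.045,0.01,0],[0.08,0.018,0],[0.115,0.026,0],[0.15,0.034,0],[0.185,0.041,0],[0.22,0.049,0],[0.255,0.057,0],[0.28,0.062,0],[0.2955,0.065,0]], "spin": [0,0,0,0,0,0,0,0,0,0]}'
python3 -m inch '{"travel": [[0,0,0],[0,0,0],[0,0,0]], "spin": [0,0,0]}'
python3 - <<'E'
from plant import robot, optics
from h import *
s=robot.read_state(); M=R.from_rotvec(s["orientation"]).as_matrix(); print(s["tool_pos"],s["opening"],s["gripper_force"],s["force"],M.round(4).tolist())
for c in("wrist","top"):
    ci=optics.camera_info(c); p,d=optics.read_camera(c); W=cloud(p,d,ci).reshape(-1,3); W=W[~np.isnan(W[:,0])]
    w=W[(W[:,2]>.070)&(W[:,2]<.083)&(np.hypot(*(W[:,:2]-[.509,.334]).T)<.14)&(np.hypot(*(W[:,:2]-[.509,.334]).T)>.09)]
    C,r=circ(w[:,:2])
    for _ in range(5):
        k=abs(np.hypot(*(w[:,:2]-C).T)-r)<.006; C,r=circ(w[k,:2])
    print(c,C,r,k.sum()); cv2.imwrite(f"pics/b_{c}.png",p[:,:,::-1])
print("tool delta",(M.T@(np.array([.5088,.330,.038])-s["tool_pos"])).round(4))
E
```

```text
t: 10.72
tool_pos: [0.4495, 0.0336, 0.2196]
orientation: [2.202, 2.236, 0.005]
force: [1.0, 0.2, -2.0]
opening: 0.0526
gripper_force: 20.0
t: 11.55
tool_pos: [0.5075, 0.3325, 0.2139]
orientation: [-2.201, -2.239, 0.004]
force: [0.5, -1.0, -1.9]
opening: 0.0527
gripper_force: 20.0
t: 11.8
tool_pos: [0.508, 0.3291, 0.2151]
orientation: [-2.205, -2.238, 0.004]
force: [0.6, -0.7, -1.4]
opening: 0.0526
gripper_force: 20.0
[0.50796187 0.32911821 0.21505298] 0.05261140897684762 19.99713957309723 [ 0.55920467 -0.71500504 -1.42655989] [[-0.0149, 0.9999, -0.0021], [0.9999, 0.0149, -0.0016], [-0.0016, -0.0022, -1.0]]
wrist [0.50927979 0.33368263] 0.11020522331201854 4414
top [0.50851391 0.33440944] 0.11062699184584437 239
tool delta [0.0011 0.0012 0.177 ]
```

View pics/b_wrist.png

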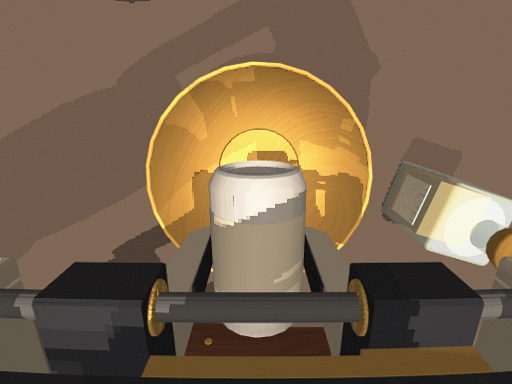

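The can is held level over the bowl, whose rim is centred near (258,170). Both cameras put the bowl centre at (0.509, 0.334), so I lower slowly.

```bash
python3 -m inch '{"travel": [[0.001,0.001,0.015],[0.001,0.001,0.04],[0.001,0.001,0.065],[0.001,0.001,0.09],[0.001,0.001,0.115],[0.001,0.001,0.135],[0.001,0.001,0.15],[0.001,0.001,0.16],[0.001,0.001,0.166],[0.001,0.001,0.168]], "spin": [0,0,0,0,0,0,0,0,0,0]}'
python3 -m inch '{"travel": [[0,0,0.001],[0,0,0.002],[0,0,0.003],[0,0,0.004],[0,0,0.005],[0,0,0.005]], "spin": [0,0,0,0,0,0]}'
```

```text
t: 12.73
tool_pos: [0.5093, 0.3303, 0.048]
orientation: [-2.205, -2.237, 0.002]
force: [-0.4, -0.2, -1.8]
opening: 0.0525
gripper_force: 20.0
t: 13.23
tool_pos: [0.5097, 0.3312, 0.0438]
orientation: [2.205, 2.238, 0.0]
force: [-0.5, 0.0, -1.8]
opening: 0.0522
gripper_force: 20.0
```

```bash
python3 -m inch '{"travel": [[0,0,0.001],[0,0,0.002],[0,0,0.003],[0,0,0.003]], "spin": [0,0,0,0]}'
python3 -m inch '{"travel": [[0,0,0.001],[0,0,0.002],[0,0,0.002]], "spin": [0,0,0]}'
```

```text
t: 13.57
tool_pos: [0.5094, 0.331, 0.0403]
orientation: [-2.205, -2.238, 0.001]
force: [0.2, 0.2, -1.5]
opening: 0.0523
gripper_force: 20.0
t: 13.82
tool_pos: [0.5095, 0.331, 0.0384]
orientation: [-2.205, -2.238, 0.001]
force: [0.4, 0.6, -0.7]
opening: 0.0526
gripper_force: 20.0
```

```bash
python3 -m inch '{"travel": [[0,0,0.0005],[0,0,0.001],[0,0,0.0015],[0,0,0.0015],[0,0,0.0015]], "spin": [0,0,0,0,0]}'
```

```text
t: 14.23
tool_pos: [0.5097, 0.3311, 0.0372]
orientation: [2.205, 2.238, 0.0]
force: [-0.6, -1.8, -0.3]
opening: 0.0527
gripper_force: 20.0
```

The carried weight has come off the wrist, so the can is touching down. I open to about 64 mm and wait.

```bash
python3 -m inch '{"travel": [[0,0,0.0005],[0,0,0.0005],[0,0,0.0005]], "spin": [0,0,0]}'
python3 -m inch '{"travel": [[0,0,0],[0,0,0],[0,0,0],[0,0,0]], "spin": [0,0,0,0]}' 0.31
python3 -m inch '{"travel": [[0,0,-0.005],[0,0,-0.02],[0,0,-0.04],[0,0,-0.07],[0,0,-0.1],[0,0,-0.13],[0,0,-0.16],[0,0,-0.19],[0,0,-0.21],[0,0,-0.21]], "spin": [0,0,0,0,0,0,0,0,0,0]}'
python3 - <<'E'
from plant import optics
from h import *
p,d=optics.read_camera("wrist"); q,e=optics.read_camera("side")
cv2.imwrite("pics/fin.png",np.hstack([cv2.resize(p,(400,300)),cv2.resize(q,(400,300))])[:,:,::-1])
E
```

```text
t: 14.48
tool_pos: [0.5099, 0.3312, 0.0372]
orientation: [2.205, 2.238, 0.001]
force: [-2.9, -0.9, 4.7]
opening: 0.0529
gripper_force: 20.0
t: 14.82
tool_pos: [0.5095, 0.3311, 0.0364]
orientation: [-2.205, -2.238, 0.0]
force: [-0.2, -1.2, -0.5]
opening: 0.0639
gripper_force: 0.0
t: 15.65
tool_pos: [0.5119, 0.3324, 0.2537]
orientation: [2.203, 2.236, 0.015]
force: [0.6, 0.2, 0.4]
opening: 0.0638
gripper_force: 0.0
```

View pics/fin.png

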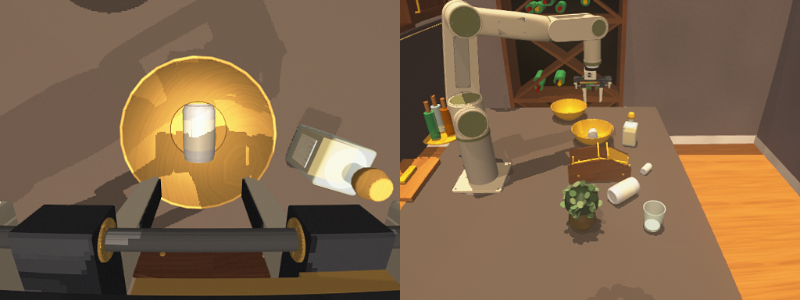

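The can lies on the bowl's flat floor at (199,133) in the left picture. The bowl and bystanders stand where they were and the gripper is clear, so I hand in.

```bash
python3 -c "
from plant import close_job
print(close_job())"
```

```text
the job is handed in; nothing more can be done
None
```

The middle-sized can was pushed over the crest with one brisk upright push (the fingers couldn't be tilted), then lifted from the loading shelf and lowered into the nearer bowl; nothing else looked moved in the last pictures, and the job was handed in at about 16 s.

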